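# Refit the dimmer knob of the light controller and hold it pressed

### The arm

A 6-joint arm with a two-finger parallel gripper is mounted at the origin on the work surface. World frame = base frame: x ahead of the robot, y to its left, z up, the work surface at z = 0. Lengths are in m, angles in rad, forces in N, time in s.
With the tool pointing down it reaches from about 0.3 to 0.75 m from the base axis. Payload 8.5 kg.
Tool frame: the origin (TCP) lies between the finger pads; the fingertips stand 17 mm ahead of it and the grasp point (between the pads) lies 2 mm behind it; z points along the fingers, y is the line along which they close (so a half turn about z gives the same grasp; the last joint's range is limited). The gripper opens to 85 mm and grips with 20 to 120 N. Pads are 22 mm wide; open, the fingers measure 114 mm over their backs; the gripper's body (76 mm by 85 mm) begins 54 mm behind the grasp point. The pads swing forward as they close: fully open they stand 13 mm farther back than shut.
Start: joints at [-1.471, 0.381, 1.297, -0, 1.464, -0.215], TCP at [0.17, -0.523, 0.248] pointing down, gripper open.
Joint ranges: [-3.11, 3.11], [-0.89, 2.33], [0.22, 2.48], [-1.42, 4.56], [0.17, 2.85], [-2.88, 2.88]. Speed limits (rad/s): [2.39, 2.39, 3.14, 3.14, 3.14, 3.14].

### API

Orientations are given as a unit quaternion [w, x, y, z].
In Python, from plant import sense, camera, finish_job gives the robot as it stands. The module is installed in compiled form; this text tells all that it offers.
- The arm moves only by the tool apply_moves, never from a script. Its argument "series" is a list of rows, each a list of 3 entries, a list of its own where there are three numbers: the shift along the tool's x, y, z in cm, then the turn, a rotation vector about the tool's x, y, z in degrees, then the opening in per cent of the stroke, from 0 (shut) to 100 (fully open). In form: [[[dx, dy, dz], [ax, ay, az], hand], ...]. A call has 1 to 12 rows; each row shifts and turns the commanded pose from where the row before left it, along the tool's axes as they then stand; what a row does not reach is not made up. A row lasts 1/12 s, in which the tool goes at most 41.7 mm and 7.16 degrees, less where a joint would pass 70% of its speed; a pose out of reach is approached as far as the arm can. A call is refused whole if a number of a shift passes 4.17 or a number of a turn 7.16, either way. A call with a gripper value outside its range is refused whole. The fingers move at their own pace and stop on an object; "force" is the grip in N (left out, the last holds). Time passes only in rows, so rows that do not move let the fingers close. It gives the time, the measured TCP pose, the force, the opening and the grip force at its end, in the units of the state.
- sense(): the state, without advancing time (a new reading comes with each control period).
- camera(name): name is "scene" or "top"; returns a dict with "image" (384x512x3 uint8, blue, green, red), "intrinsics" (3x3 intrinsics, pixels), "k1" (the pictures are not rectified: a ray, as slopes to the right and down, at radius r is drawn at 1 + k1 r^2 times it, then the intrinsics apply), "position" and "attitude" of the camera in the world. Camera axes: x right, y up, looking along -z (the intrinsics and any distortion apply to the point x, -y, -z); pixel columns grow to the right and rows downward; lengths in m; the calibration is good to about 2 mm. A picture is of the moment at which its call begins. There is no depth.
- finish_job(): hands the job in; it is judged then, once.
The state is a dict: "t": time; "joint_positions": joint angles; "qd": joint speeds; "tau": joint torques, N m; "position": TCP position; "orientation": TCP orientation; "wrist_force": force on the tool from outside, world axes, zero at the start; "torque": the same for the moment, N m; "width": opening from 0.0 (shut) to 1.0 (fully open); "finger_force": force on a finger pad.
Only numpy, scipy, OpenCV 4.12 (cv2) and the standard library are available. Lean on these libraries where they do the work, as an engineer would, in place of code of your own. Each camera call takes 0.05 s, during which the arm holds its last target. There are 200 camera calls.

### The job

The brightness knob has come off the light controller on the glass shelf. Pick the knob up, turn it so that the flat in its bore matches the flat on the bare D-shaft, push it fully home on the shaft, then press knob and shaft right down against the switch spring to power the light up and keep them pressed: the job ends with the gripper still holding the knob pressed in, not let go. Do not shift the lens, the body cap or the filter rack.

Things in the scene. Friction and masses are not known exactly. Their poses are not given: they have to be found in the camera images.
- knob_center (a point): Centre of the loose black pointer knob standing upright on the shelf beside the controller, 35 mm tall, about 130 g (die-cast metal, lacquered); the point is on its axis, 17.5 mm above its underside. Round skirt 34 mm across, 15 mm high; on it a grip bar, flat parallel sides 12 mm apart, 20 mm high, along x from -15.5 to +15.5 mm, then tapering to a pointer nose at x = +21 mm. White line on top, axis to nose. z up
- knob: The same knob; origin = centre of its underside, axes as above. In the underside a blind D-shaped bore on the axis: 13 mm deep (roof 4.5 mm below the knob's centre point), 11.2 mm across, its flat 2 mm from the axis on the +x side, under the pointer nose. About 0.5 mm play all round on the shaft
- shaft_tip (a point): Centre of the tip of the bare upright steel D-shaft, 10 mm across, standing 20 mm out of the controller's top. One full-length flat, 1.5 mm from the axis; x points out through the flat, so the knob fits when its pointer points along this x; z up. The round has a 0.5 mm tip chamfer. The shaft turns stiffly (0.012 N m) with the knob. With the knob fully home its centre is 4.5 mm above this point
- controller: Dark box 120 (x) x 170 (y) x 50 mm, fixed on the shelf (shelf top 120 mm above the bench, box top 170 mm); origin under its centre, x away from the robot, y left, z up. Bare shaft at x = -20, y = -45 mm; at x = -20, y = +45 mm the second dimmer, still with a knob like the loose one, its top 42 mm above the box top
- shaft_push (a joint): How far the shaft is pushed down into the controller, m: 0 = out, 0.005 = right down on its stop. A spring pushes it back out: it starts to yield at 4 N and takes 8 N at the stop. The shaft tip goes down with it, the knob's skirt then still clears the panel by 2 mm
- lens_center (a point): Centre of the black macro lens standing on its rear end on the shelf, 65 mm across, 66 mm tall: a bystander
- cap_center (a point): Centre of the grey round body cap lying on the shelf, 60 mm across, 10 mm thick: a bystander
- rack_center (a point): Centre of the white slotted rack, 60 x 100 mm, 58 mm tall with its three round filters standing edgewise, at the right-hand end of the shelf (a tripod plate in a lever-lock clamp, 25 mm high, fixed, is in front of it): a bystander
Things that resemble listed ones, but are neither listed nor needed, are in the scene too. Of the things shaped like the knob, the black one is meant.

How it is judged:
By the outcome, as a careful person would: the job done as asked, in the order asked, and still so for the second after the job is handed in, while the arm keeps its last pose, push and grip.
It also fails if it takes over 51 s, if anything falls off the work surface, if the arm or the gripper's body presses on something with over 40 N, if the wrist force passes 120 N, or if a joint passes its speed limit or range.

## Working session

There is one attempt and no reset: what is moved stays moved. The work goes in short steps, Python scripts to look and compute and a tool call to move; the robot and the scene stay as the last step left them, time stands still between calls to the robot, and variables do not carry over. Pictures are saved under pics/ and viewed, at most 10 in all, crops included, and the job is handed in when it is done.

Besides the shell and the picture viewer there is one more tool, called after "Call:" as name([rows], argument=value, ...), one row to a line, values as JSON. apply_moves: Moves the arm, as the interface text tells. Its arguments: {"type":"object","properties":{"series":{"type":"array"},"force":{"type":"number"}},"required":["series"]}

```bash
mkdir -p pics
cat > h.py <<'E'
import numpy as np,cv2
from plant import sense,camera,finish_job
from scipy.spatial.transform import Rotation as R
def rot(a):
    a=np.array(a,float)
    return a if a.shape==(3,3) else R.from_quat(np.r_[a[1:],a[0]]).as_matrix()
def ray(c,u,v):
    K=np.array(c["intrinsics"]);d=np.array([(u-K[0,2])/K[0,0],(v-K[1,2])/K[1,1]]);s=d.copy()
    for _ in range(20): s=d/(1+c["k1"]*(s@s))
    return rot(c["attitude"])@np.array([s[0],-s[1],-1])
def onz(c,u,v,z):
    r=ray(c,u,v);p=np.array(c["position"]);return p+r*(z-p[2])/r[2]
def proj(c,P):
    q=rot(c["attitude"]).T@(np.array(P)-c["position"]);s=np.array([q[0],-q[1]])/-q[2]
    s=s*(1+c["k1"]*(s@s));K=np.array(c["intrinsics"]);return s*[K[0,0],K[1,1]]+K[:2,2]
E
python3 - <<'E'
from h import *
import pickle
s=sense();print({k:np.round(v,3).tolist() for k,v in s.items()})
for n in("scene","top"):
    c=camera(n);pickle.dump(c,open(n+".pkl","wb"))
    print(n,np.round(c["position"],3),np.round(rot(c["attitude"]),3).tolist(),np.array(c["intrinsics"]).tolist(),c["k1"])
    cv2.imwrite(f"pics/{n}0.png",cv2.resize(c["image"],(768,576),interpolation=cv2.INTER_CUBIC))
E
```

```text
{'t': 0.0, 'joint_positions': [-1.471, 0.381, 1.298, -0.0, 1.464, -0.215], 'qd': [0.0, 0.001, 0.001, 0.0, 0.002, -0.0], 'tau': [-0.002, -44.847, -23.128, -0.0, 0.005, 0.0], 'position': [0.17, -0.523, 0.248], 'orientation': [-0.001, 0.988, 0.157, 0.0], 'wrist_force': [-0.189, -0.837, 0.208], 'torque': [0.01, 0.017, -0.023], 'finger_force': 0.0, 'width': 0.996}
scene [0.417 0.957 0.858] [[-0.992, 0.069, -0.108], [-0.128, -0.596, 0.793], [-0.01, 0.8, 0.6]] [[392.5534640629768, 0.0, 257.08469821754807], [0.0, 392.5534640629768, 196.99619523152987], [0.0, 0.0, 1.0]] 0.01719282425222574
top [ 0.373 -0.004  1.299] [[0.003, 0.988, -0.152], [-1.0, 0.001, -0.018], [-0.017, 0.152, 0.988]] [[363.1688522754614, 0.0, 256.74299546980325], [0.0, 363.1688522754614, 189.412002777183], [0.0, 0.0, 1.0]] 0.021292056390345142
```

View pics/scene0.png

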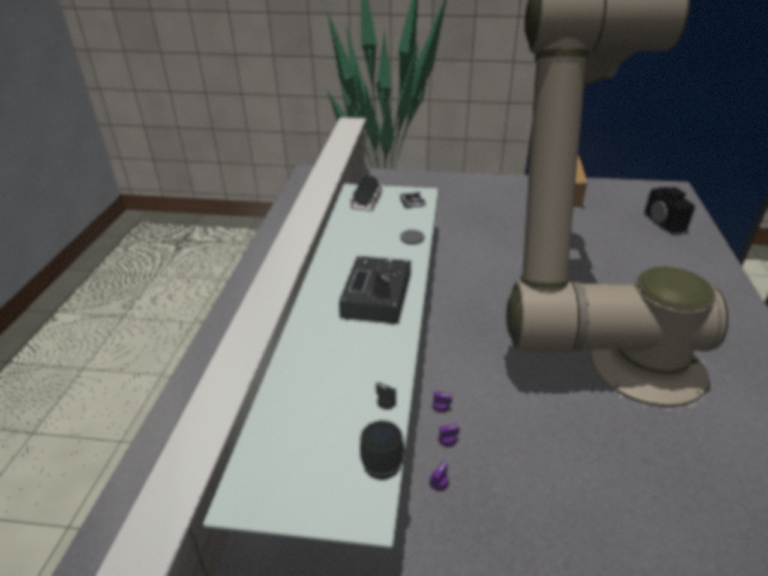

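View pics/top0.png

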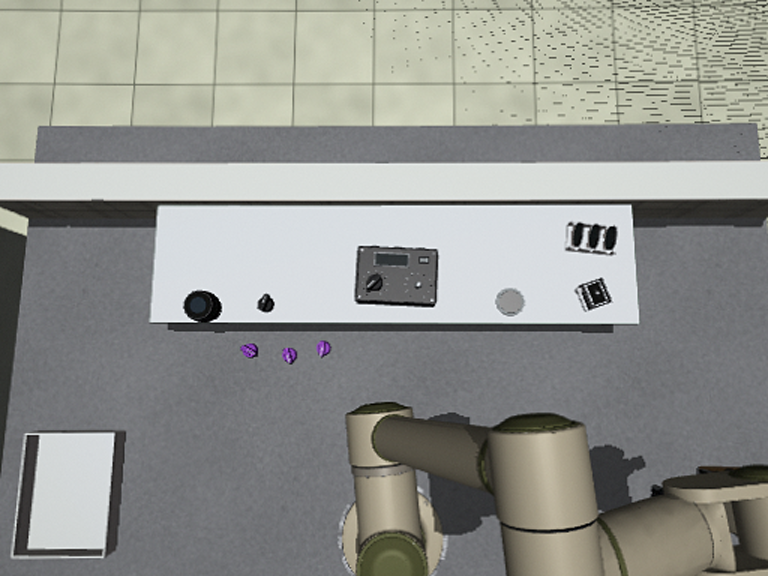

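The scene view (768x576 px) shows the shelf with the loose black knob at (386,395), the lens at (382,448), the controller at (377,290) and purple knobs at about (442,400), (449,434) and (440,475). 
In the top view, the candidates are the black loose knob (265,302), the purple decoys (250,350), (290,355) and (323,348), and the black knob on the controller (374,283). I choose the black one at (265,302). The bare shaft is at about (418,285).

Run:
```python
from h import *
import pickle
c=pickle.load(open("top.pkl","rb"));s=pickle.load(open("scene.pkl","rb"))
I=c["image"]
def crop(I,x,y,w,h,k):return cv2.resize(I[y:y+h,x:x+w],None,fx=k,fy=k,interpolation=cv2.INTER_CUBIC)
a=crop(I,152,177,50,37,8);b=crop(I,232,160,64,48,6)  # 400x296 ; 384x288
J=s["image"];d=crop(J,232,240,50,37,8);e=crop(J,220,165,64,48,6)
o=np.zeros((592,800,3),np.uint8);o[:296,:400]=a;o[:288,410:794]=b;o[296:592,:400]=d;o[300:588,410:794]=e
cv2.imwrite("pics/c1.png",o)
print("knob guess",onz(c,265/1.5,300/1.5,.155),"shaft",onz(c,418/1.5,285/1.5,.19))
print("ctrl corners",[onz(c,u/1.5,v/1.5,.17).round(4).tolist() for u,v in((358,247),(438,249),(435,305),(356,302))])
print("wall",onz(c,384/1.5,200/1.5,.2))
```

```text
knob guess [0.51466014 0.27140179 0.155     ] shaft [ 0.54169936 -0.05158983  0.19      ]
ctrl corners [[0.6262, 0.0742, 0.17], [0.6217, -0.0951, 0.17], [0.5027, -0.0875, 0.17], [0.5088, 0.0771, 0.17]]
wall [0.71980645 0.01878568 0.2       ]
```

View pics/c1.png

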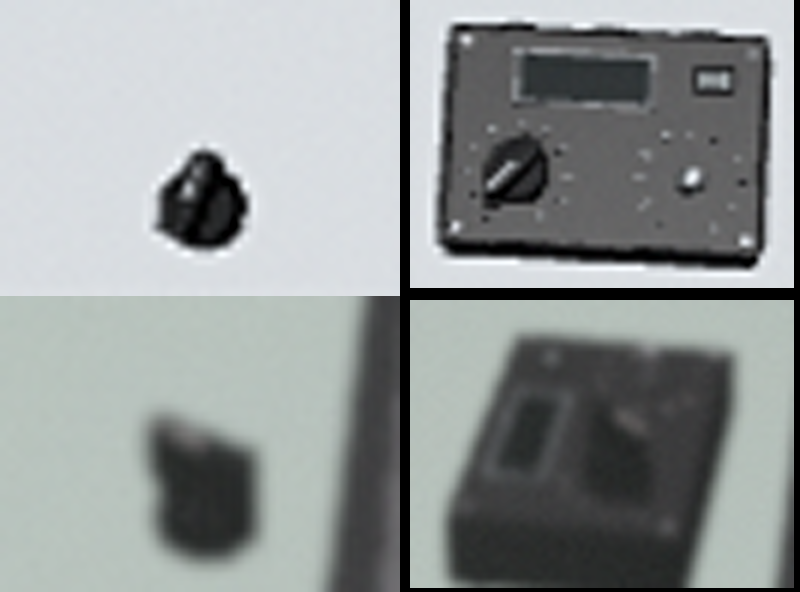

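Crops: the loose black knob has its skirt centre near top-view pixel (177.4,203.5) with the nose roughly up (+x). The bare shaft is a bright 3 px blob at about (278.7,189.7). Next I fit the knob silhouette and enlarge the shaft from averaged frames.

```bash
cat > fit.py <<'E'
from h import *
from scipy.optimize import minimize
t=np.linspace(0,2*np.pi,40)
def knob(x,y,z,yaw):
    c,s=np.cos(yaw),np.sin(yaw)
    sk=[[17*np.cos(a),17*np.sin(a),h] for a in t for h in(0,15)]
    br=[[u,v,h] for u,v in((-15.5,-6),(-15.5,6),(15.5,6),(21,0),(15.5,-6)) for h in(15,35)]
    f=lambda P:np.array(P)*1e-3@np.array([[c,s,0],[-s,c,0],[0,0,1]])+[x,y,z]
    return f(sk),f(br)
def render(c,parts,box,off,k=8):
    x0,y0,w,h=box;m=np.zeros((h*k,w*k),np.uint8)
    for P in parts:
        q=np.array([proj(c,p) for p in P])+off
        q=((q-[x0,y0]+.5)*k*16).astype(np.int32)
        cv2.fillConvexPoly(m,cv2.convexHull(q),255,shift=4)
    return cv2.GaussianBlur(cv2.resize(m,(w,h),interpolation=cv2.INTER_AREA).astype(float)/255,(0,0),.6)
def dark(I,box,bg=None):
    x0,y0,w,h=box;g=I[y0:y0+h,x0:x0+w].mean(2)
    return np.clip((np.median(g)-g)/(np.median(g)-45),0,1)
E
cat > r.py <<'E'
from fit import *
C={}
for n in("scene","top"):
    c=camera(n);im=[c["image"].astype(float)]+[camera(n)["image"].astype(float) for _ in range(7)];c["image"]=np.mean(im,0);C[n]=c
import pickle;pickle.dump(C,open("C.pkl","wb"))
B={"scene":(244,246,28,32),"top":(164,190,26,24)}
D={n:dark(C[n]["image"],B[n]) for n in B}
def cost(p,cams=("top","scene")):
    e=0
    for i,n in enumerate(cams):
        off=p[3:5] if n=="scene" and len(p)>3 else np.zeros(2)
        e+=((render(C[n],knob(p[0]/100,p[1]/100,.12,p[2]),B[n],off)-D[n])**2).mean()
    return e
for w in(("top",),("top","scene")):
    best=None
    for y0 in np.radians(np.arange(-60,61,30)):
        p0=[51,27,y0]+([0,0] if len(w)>1 else [])
        r=minimize(cost,p0,args=(w,),method="Nelder-Mead",options=dict(initial_simplex=np.array([p0]+[np.array(p0)+d for d in np.diag([.5,.5,.3,1.5,1.5][:len(p0)])]),maxiter=150))
        if best is None or r.fun<best.fun:best=r
    print(w,best.fun,best.x,np.degrees(best.x[2]))
def crop(I,x,y,w,h,k):
    a=I[y:y+h,x:x+w];a=np.clip((a-a.min())*255/(a.max()-a.min()),0,255).astype(np.uint8)
    return cv2.resize(a,None,fx=k,fy=k,interpolation=cv2.INTER_CUBIC)
for n in C: print(n,"shaft px",proj(C[n],[.5417,-.0516,.19]),"base",proj(C[n],[.5417,-.0516,.17]))
u,v=proj(C["scene"],[.5417,-.0516,.18]).round().astype(int)
print(u,v)
o=np.hstack([crop(C["top"]["image"],269,180,20,20,19),np.zeros((380,10,3),np.uint8),crop(C["scene"]["image"],u-10,v-10,20,20,19)])
cv2.imwrite("pics/c2.png",o)
print(C["top"]["image"][185:195,273:285].mean(2).round().astype(int))
print(C["scene"]["image"][v-6:v+7,u-7:u+8].mean(2).round().astype(int))
E
python3 r.py
```

```text
('top',) 0.005654937404465117 [51.03143431 27.71333698 -0.3939455 ] -22.571414351276694
('top', 'scene') 0.014888140871816526 [51.03505392 27.7097019  -0.42346733 -0.63491061  0.19994994] -24.262891001563005
scene shaft px [261.09335237 172.57708161] base [261.11793252 177.94357679]
top shaft px [278.66996686 189.99979727] base [278.40072002 190.95766648]
261 175
[[ 98  99  99  99  98 100  99  99  99 100  99  99]
 [ 99  99  99  99  98  98  98  98  99 100 100  99]
 [ 98  99 100 100  98 101 106  99  98  98  99  99]
 [100 100 100  96  84 153 189 125  96  99 100  99]
 [ 99 100 101  87 112 221 238 127  89 100 100  99]
 [100 100 101  88 107 199 161  81  92 100 100  99]
 [100 101 102  68  36  31  56  44  89 101 100 100]
 [100 100 102 104  67  55  89 102 101 101 100 100]
 [100 100 101 102 103 104 103 103 101 101 100 100]
 [100 101 101 101 102 102 101 101 101 101  99 100]]
[[185 185 186 185 185 185 186 186 186 186 186 186 186 186 186]
 [175 176 176 178 179 181 182 183 184 185 184 185 185 185 184]
 [146 147 150 154 161 167 170 171 173 174 174 174 175 176 177]
 [103 105 110 119 134 147 150 144 142 142 144 145 146 149 152]
 [ 71  74  80  91 107 122 124 111 100  98  98 101 103 107 115]
 [ 64  65  70  76  85  96  95  85  71  68  67  69  71  73  79]
 [ 64  62  64  67  71  77  78  71  63  61  60  60  61  62  65]
 [ 62  62  61  63  68  72  72  66  62  60  59  59  61  64  66]
 [ 61  60  61  64  68  71  70  66  62  60  60  59  61  64  63]
 [ 60  60  61  64  67  69  67  63  61  60  59  60  61  62  61]
 [ 61  60  61  61  63  63  61  60  60  59  61  61  61  60  59]
 [ 61  60  60  60  60  59  59  58  59  60  62  65  68  63  59]
 [ 61  61  60  62  61  60  59  60  64  65  65  69  71  67  61]]
```

View pics/c2.png

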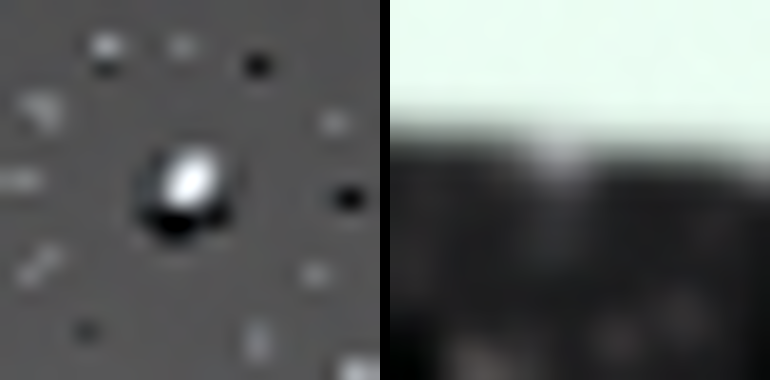

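The top crop shows the bright D tip as a blob elongated from (175,200) to (205,155), with the dark shaft side below it and tick marks ringed around it. The tick ring should give the axis, so I compare the blob with it.

```bash
cat > s.py <<'E'
from fit import *
import pickle
from scipy.optimize import least_squares
C=pickle.load(open("C.pkl","rb"));c=C["top"]
tk=np.array([(107,45),(182,45),(257,65),(333,122),(348,198),(315,274),(258,340),(87,330),(28,275),(18,180),(40,105)],float)
px=(tk+.5)/19-.5+[269,180]
P=np.array([onz(c,u,v,.17)[:2] for u,v in px])
f=lambda q:np.hypot(*(P-q[:2]).T)-q[2]
r=least_squares(f,[.542,-.05,.025],loss="soft_l1",f_scale=.001)
print("ring",r.x,(r.fun*1e3).round(1)); print("angles",np.degrees(np.arctan2(*(P-r.x[:2]).T[::-1])).round(0))
I=c["image"].mean(2)
w=np.clip((I[187:192,276:282]-105)/135,0,None);vv,uu=np.mgrid[187:192,276:282]
m=np.array([(w*uu).sum(),(w*vv).sum()])/w.sum()
M=onz(c,*m,.19)[:2];print("blob",m,M,"axis-blob mm",(r.x[:2]-M)*1e3,"px axis tip",proj(c,[*r.x[:2],.19]))
X=np.array([onz(c,u,v,.19)[:2] for u,v in zip(uu.ravel(),vv.ravel())])-M
S=np.einsum('i,ij,ik',w.ravel(),X,X)/w.sum();e,V=np.linalg.eigh(S);print(np.sqrt(e)*1e3,"short axis deg",np.degrees(np.arctan2(V[1,0],V[0,0])))
# D template fit: free position, yaw, on background with dark side ignored
def D(x,y,a,k=16,box=(274,185,10,6)):
    t=np.linspace(-np.pi+0,np.pi,200);q=np.c_[np.minimum(5*np.cos(t),1.5),5*np.sin(t)]*1e-3
    ca,sa=np.cos(a),np.sin(a);q=q@np.array([[ca,sa],[-sa,ca]])+[x,y]
    p=np.array([proj(c,[*z,.19]) for z in q]);m=np.zeros((box[3]*k,box[2]*k),np.uint8)
    cv2.fillPoly(m,[((p-[box[0],box[1]]+.5)*k*16).astype(np.int32)],255,shift=4)
    return cv2.resize(m,(box[2],box[3]),interpolation=cv2.INTER_AREA)/255.
T=I[185:191,274:284]
for a in range(0,360,30):
    def cost(p):
        d=cv2.GaussianBlur(D(p[0]/1e2,p[1]/1e2,p[2]),(0,0),max(.15,abs(p[3])));return ((99+p[4]*100*d-T)**2).mean()
    p0=np.array([*M*100,np.radians(a),.4,1.4]);rr=minimize(cost,p0,method="Nelder-Mead",options=dict(initial_simplex=np.array([p0]+[p0+z for z in np.diag([.1,.1,.3,.2,.2])]),maxiter=200))
    print(a,round(rr.fun),rr.x[:2].round(3),np.degrees(rr.x[2]).round()%360,rr.x[3:].round(2))
E
python3 s.py
```

```text
ring [ 0.54499222 -0.04994645  0.02711024] [ 1.  -1.5 -1.2  1.6  1.  -1.2  0.  -0.4  0.8 -0.6  0.4]
angles [  24.   -2.  -31.  -64.  -90. -119. -151.  146.  118.   84.   56.]
blob [278.59892589 188.99663444] [ 0.54483174 -0.05139963] axis-blob mm [0.16047987 1.45318122] px axis tip [278.12732067 188.94501863]
[1.79256407 2.41941487] short axis deg -121.92829241980402
0 51 [54.573 -5.002] 64.0 [-0.24  1.14]
30 52 [54.575 -4.999] 60.0 [0.26 1.16]
60 51 [54.573 -4.999] 65.0 [0.22 1.15]
90 52 [54.572 -5.001] 64.0 [0.3  1.15]
120 53 [54.573 -4.999] 61.0 [0.31 1.13]
150 52 [54.59  -5.002] 62.0 [0.26 1.17]
180 34 [54.386 -5.226] 238.0 [0.21 1.19]
210 34 [54.386 -5.234] 238.0 [0.23 1.18]
240 34 [54.388 -5.233] 237.0 [0.2  1.17]
270 34 [54.384 -5.222] 236.0 [0.02 1.18]
300 34 [54.39  -5.229] 238.0 [0.21 1.18]
330 49 [54.375 -5.214] 235.0 [0.39 1.29]
```

```bash
cat > e.py <<'E'
from fit import *
import pickle
C=pickle.load(open("C.pkl","rb"));c=C["top"];I=c["image"].mean(2)
def edge(prof):  # subpixel steepest drop
    g=np.abs(np.diff(prof));i=g.argmax();s=slice(max(i-2,0),i+3);return (g[s]*(np.arange(len(g))[s]+.5)).sum()/g[s].sum()
L=[(232+edge(I[r,232:246]),r) for r in range(170,197)]
Rr=[(284+edge(I[r,284:300]),r) for r in range(170,197)]
F=[(u,158+edge(I[158:172,u])) for u in range(246,286)]
N=[(u,194+edge(I[194:203,u])) for u in range(246,286)]
N2=[(u,197+edge(I[197:212,u])) for u in range(246,286)]
print(I[190:210,265].round(),I[180,230:245].round(),I[180,284:298].round(),I[158:172,265].round())
def line(pts,ax,z=.17):
    P=np.array([onz(c,u,v,z)[:2] for u,v in pts]);k=np.polyfit(P[:,1-ax],P[:,ax],1)
    for _ in range(3):
        r=np.polyval(k,P[:,1-ax])-P[:,ax];o=abs(r)<.0015;k=np.polyfit(P[o,1-ax],P[o,ax],1)
    print(k,o.sum());return k
l=line(L,1);r=line(Rr,1);f=line(F,0);n=line(N2,0)
line(N2,0,.12)
yc=(np.polyval(l,.565)+np.polyval(r,.565))/2;w=np.polyval(l,.565)-np.polyval(r,.565)
a=np.mean([-f[0],l[0],r[0]])
xc=np.polyval(f,yc)-.06
print("yc",yc,"width",w,"yaw",np.degrees(a),"xc from far edge",xc)
for d in((-.02,-.045),):print("shaft",xc+d[0]-a*d[1],yc+d[1]+a*d[0])
E
python3 e.py
```

```text
[100. 100. 100. 100. 101. 101. 101. 102. 102. 104. 103.  36.   1.  76.
 236. 224. 222. 222. 222. 221.] [222. 221. 221. 221. 221. 223. 231. 116.  49.  88.  96.  95.  95.  95.
  94.] [ 96.  97.  97.  98.  97. 101.  62.  72. 211. 225. 222. 221. 221. 221.] [221. 221. 221. 222. 223. 224. 146.  29.  95.  95. 116. 115.  47.  52.]
[-0.04618394  0.10509863] 27
[-0.05234294 -0.06150464] 27
[0.04553916 0.62678726] 39
[0.04932546 0.50420081] 40
[0.04932546 0.51000273] 40
yc -0.006036846556269168 width 0.17008309997828905 yaw -2.7514585935690055 xc from far edge 0.5665123467867084
shaft 0.5443513562606551 -0.05007640632246774
```

The fit is consistent: controller width 170.1 mm, yaw -2.75°, shaft at about (0.545,-0.050), flat at about +62°. The opposite fit, 238°, puts the axis 2.2 mm off. The knob is at (0.510,0.277) with yaw about -23°. I set off now.

Call:
apply_moves([
  [[3.2,-2.55,-0.4],[0,0,0],40],
  [[3.2,-2.55,-0.4],[0,0,0],40],
  [[3.2,-2.55,-0.4],[0,0,0],40],
  [[3.2,-2.55,-0.4],[0,0,0],40],
  [[3.2,-2.55,-0.4],[0,0,0],40],
  [[3.2,-2.55,-0.4],[0,0,0],40],
  [[3.2,-2.55,-0.4],[0,0,0],40],
  [[3.2,-2.55,-0.4],[0,0,0],40],
  [[3.2,-2.55,-0.4],[0,0,0],40],
  [[3.2,-2.55,-0.4],[0,0,0],40],
  [[3.2,-2.55,-0.4],[0,0,0],40],
  [[3.2,-2.55,-0.4],[0,0,0],40],
], force=40)

```text
t: 1.9
position: [0.4413, -0.1111, 0.2968]
orientation: [0.0, 0.988, 0.157, 0.0]
wrist_force: [1.2, -1.0, 0.6]
width: 0.397
finger_force: 0.0
```

```bash
cat > g.py <<'E'
import sys
from h import *
def go(x,y,z,yaw):
    """delta to target in tool axes, cm, tool pointing down; turn about tool z, deg"""
    s=sense();Rm=rot(s["orientation"]);d=Rm.T@(np.array([x,y,z])-s["position"])
    cur=np.degrees(np.arctan2(Rm[1,0],Rm[0,0]));print("t",round(s["t"],2),"pos",np.round(s["position"],4),"yaw",cur.round(2),"tilt z",Rm[:,2].round(4),"F",np.round(s["wrist_force"],2),"w",round(s["width"],3),"ff",round(s["finger_force"],1))
    print("shift cm",(d*100).round(2),"turn az",((cur-yaw+180)%360-180).round(2),"j6",np.round(s["joint_positions"][5],2))
if __name__=="__main__":go(*map(float,sys.argv[1:]))
E
python3 g.py .5104 .277 .25 -23.5
```

```text
t 1.9 pos [ 0.4413 -0.1111  0.2968] yaw 18.04 tilt z [ 6.e-04 -4.e-04 -1.e+00] F [ 1.16 -1.02  0.65] w 0.397 ff 0.0
shift cm [ 18.58 -34.77   4.67] turn az 41.54 j6 0.75
```

Call:
apply_moves([
  [[1.86,-3.48,0.2],[0,0,0],40],
  [[1.86,-3.48,0.2],[0,0,0],40],
  [[1.86,-3.48,0.2],[0,0,0],40],
  [[1.86,-3.48,0.2],[0,0,0],40],
  [[1.86,-3.48,0.2],[0,0,0],40],
  [[1.86,-3.48,0.2],[0,0,0],40],
  [[1.86,-3.48,0.2],[0,0,0],40],
  [[1.86,-3.48,0.2],[0,0,0],40],
  [[1.86,-3.48,0.2],[0,0,0],40],
  [[1.86,-3.48,0.2],[0,0,0],40],
  [[0,0,0.5],[0,0,7],40],
  [[0,0,0.5],[0,0,7],40],
])

```text
t: 2.9
position: [0.5096, 0.2775, 0.2656]
orientation: [0.0, 0.999, 0.034, -0.0]
wrist_force: [-0.4, -0.6, -0.4]
width: 0.401
finger_force: 0.0
```

Call:
apply_moves([
  [[0,0,0.5],[0,0,7],40],
  [[0,0,0.5],[0,0,7],40],
  [[0,0,0],[0,0,7],40],
  [[0,0,0],[0,0,6.5],40],
  [[0,0,0],[0,0,0],40],
  [[0,0,0],[0,0,0],40],
])

```text
t: 3.4
position: [0.5098, 0.2754, 0.2563]
orientation: [0.0, 0.979, -0.202, -0.0]
wrist_force: [-0.1, -0.4, -0.1]
width: 0.399
finger_force: 0.0
```

```bash
python3 g.py .5104 .277 .1535 -23.5
python3 - <<'E'
from h import *
c=camera("top");s=camera("scene")
a=cv2.resize(c["image"][160:230,140:210],(560,560),interpolation=cv2.INTER_CUBIC)
cv2.imwrite("pics/p1.png",a);print(proj(c,[.5104,.277,.155]))
E
```

```text
t 3.4 pos [0.5098 0.2754 0.2563] yaw -23.27 tilt z [-0. -0. -1.] F [-0.13 -0.36 -0.07] w 0.399 ff 0.0
shift cm [-1.000e-02 -1.700e-01  1.028e+01] turn az 0.23 j6 2.27
[174.86010681 201.32873073]
```

View pics/p1.png

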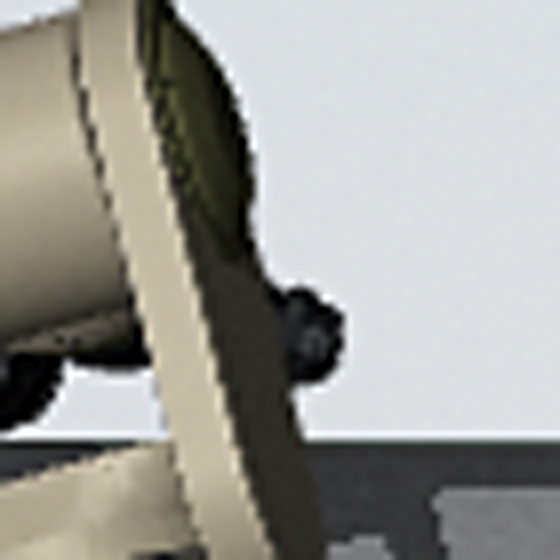

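The arm hides most of the knob in this view; only its right edge shows, at (310,335). I go by the fit and descend, stopping just above the skirt.

Call:
apply_moves([
  [[0,-0.17,1.6],[0,0,0],40],
  [[0,0,1.6],[0,0,0],40],
  [[0,0,1.6],[0,0,0],40],
  [[0,0,1.6],[0,0,0],40],
  [[0,0,1.6],[0,0,0],40],
  [[0,0,1.2],[0,0,0],40],
  [[0,0,0.5],[0,0,0],40],
  [[0,0,0],[0,0,0],40],
])

```text
t: 4.17
position: [0.5101, 0.2768, 0.1584]
orientation: [0.0, 0.979, -0.203, -0.001]
wrist_force: [-0.9, -0.4, 0.5]
width: 0.394
finger_force: 0.0
```

```bash
python3 g.py .5104 .277 .154 -23.5
python3 - <<'E'
from h import *
s=camera("scene");u,v=proj(s,[.51,.277,.15]).astype(int);print(u,v)
cv2.imwrite("pics/p2.png",cv2.resize(s["image"][v-35:v+35,u-40:u+40],(640,560),interpolation=cv2.INTER_CUBIC))
E
```

```text
t 4.17 pos [0.5101 0.2768 0.1584] yaw -23.39 tilt z [-1.9e-03 -5.0e-04 -1.0e+00] F [-0.9  -0.39  0.48] w 0.394 ff 0.0
shift cm [ 0.02 -0.03  0.44] turn az 0.11 j6 2.27
257 259
```

View pics/p2.png

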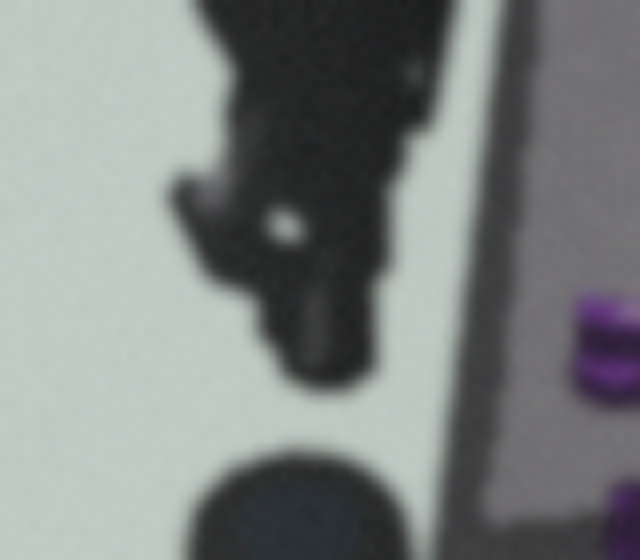

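The fingers are around the knob: the near finger ends at about (325,375), and the other finger or nose edge is at (185,190). I descend the last few mm and close.

Call:
apply_moves([
  [[0,0,0.2],[0,0,0],40],
  [[0,0,0.15],[0,0,0],40],
  [[0,0,0],[0,0,0],40],
  [[0,0,0],[0,0,0],5],
  [[0,0,0],[0,0,0],5],
  [[0,0,0],[0,0,0],5],
  [[0,0,0],[0,0,0],5],
  [[0,0,0],[0,0,0],5],
], force=50)

```text
t: 4.88
position: [0.5107, 0.277, 0.1563]
orientation: [-0.0, 0.979, -0.203, 0.0]
wrist_force: [0.4, 0.4, 4.2]
width: 0.125
finger_force: 51.7
```

```bash
python3 g.py .5104 .277 .154 -23.5
```

```text
t 4.88 pos [0.5107 0.277  0.1563] yaw -23.46 tilt z [ 9.e-04  3.e-04 -1.e+00] F [0.35 0.35 4.25] w 0.125 ff 51.7
shift cm [-0.02  0.01  0.23] turn az 0.04 j6 2.27
```

Call:
apply_moves([
  [[0,0,-1.0],[0,0,0],5],
  [[0,0,-2.5],[0,0,0],5],
  [[0,0,-3.5],[0,0,0],5],
  [[0,0,-3.5],[0,0,0],5],
  [[1.8,3.18,0],[0,0,0],5],
  [[1.8,3.18,0],[0,0,0],5],
  [[1.8,3.18,0],[0,0,0],5],
  [[1.8,3.18,0],[0,0,0],5],
  [[1.8,3.18,0],[0,0,0],5],
  [[1.8,3.18,0],[0,0,0],5],
  [[1.8,3.18,0],[0,0,0],5],
  [[1.8,3.18,0],[0,0,0],5],
])

```text
t: 5.88
position: [0.5409, -0.0155, 0.2612]
orientation: [-0.0, 0.979, -0.203, -0.0]
wrist_force: [0.5, 0.5, -1.6]
width: 0.127
finger_force: 51.0
```

Call:
apply_moves([
  [[1.8,3.18,0],[0,0,0],5],
  [[0,0,0],[0,0,-7.1],5],
  [[0,0,0],[0,0,-7.1],5],
  [[0,0,0],[0,0,-7.1],5],
  [[0,0,0],[0,0,-7.1],5],
  [[0,0,0],[0,0,-7.1],5],
  [[0,0,0],[0,0,-7.1],5],
  [[0,0,0],[0,0,-7.1],5],
  [[0,0,0],[0,0,-7.1],5],
  [[0,0,0],[0,0,-7.1],5],
  [[0,0,0],[0,0,-7.1],5],
  [[0,0,0],[0,0,-7.1],5],
])

```text
t: 6.88
position: [0.5449, -0.05, 0.2611]
orientation: [-0.0, 0.887, 0.462, -0.0]
wrist_force: [-0.9, -0.1, -1.8]
width: 0.125
finger_force: 51.0
```

Call:
apply_moves([
  [[0,0,0],[0,0,-7.1],5],
  [[0,0,0],[0,0,0],5],
  [[0,0,0],[0,0,0],5],
])

```text
t: 7.13
position: [0.545, -0.0501, 0.261]
orientation: [-0.0, 0.859, 0.511, -0.0]
wrist_force: [0.2, -0.7, -1.3]
width: 0.12
finger_force: 51.0
```

```bash
python3 g.py .545 -.050 .235 62
```

```text
t 7.13 pos [ 0.545  -0.0501  0.261 ] yaw 61.52 tilt z [-3.e-04  1.e-04 -1.e+00] F [ 0.22 -0.72 -1.33] w 0.12 ff 51.0
shift cm [0.01 0.   2.6 ] turn az -0.48 j6 0.19
```

Call:
apply_moves([
  [[0,0,1.0],[0,0,-0.5],5],
  [[0,0,1.0],[0,0,0],5],
  [[0,0,0.6],[0,0,0],5],
  [[0,0,0],[0,0,0],5],
  [[0,0,0],[0,0,0],5],
])

```text
t: 7.55
position: [0.5451, -0.0501, 0.2349]
orientation: [-0.0, 0.857, 0.516, -0.0]
wrist_force: [0.6, -0.8, -1.2]
width: 0.125
finger_force: 51.0
```

```bash
python3 g.py .545 -.050 .235 62
python3 - <<'E'
from fit import *
C={n:camera(n) for n in("scene","top")}
for n in C: C[n]["image"]=np.mean([C[n]["image"]]+[camera(n)["image"] for _ in range(4)],0)
o=[]
s=sense();p=s["position"]
for n,w in(("scene",32),("top",32)):
    c=C[n];u,v=proj(c,[.545,-.05,.2]).astype(int);k=12
    im=cv2.resize(np.clip(c["image"][v-w//2-4:v+w//2+4,u-w//2:u+w//2]*1.4,0,255).astype(np.uint8),None,fx=k,fy=k,interpolation=cv2.INTER_CUBIC)
    f=lambda P:tuple(int(q) for q in (proj(c,P)-[u-w//2,v-w//2-4]+.5)*k)
    pl=lambda P:np.array([f(q) for q in P])
    sk,br=knob(p[0],p[1],p[2]-.0363,np.radians(62))
    print(n,u-w//2,v-w//2-4)
    cv2.polylines(im,[cv2.convexHull(pl(sk))],1,(0,255,0),1);cv2.polylines(im,[cv2.convexHull(pl(br))],1,(0,255,255),1)
    S=[[.545+.005*np.cos(a),-.05+.005*np.sin(a),z] for a in t for z in(.17,.19)]
    cv2.polylines(im,[cv2.convexHull(pl(S))],1,(0,0,255),1);o.append(im)
cv2.imwrite("pics/p3.png",np.hstack(o))
E
```

```text
t 7.55 pos [ 0.5451 -0.0501  0.2349] yaw 62.14 tilt z [-3.e-04  1.e-04 -1.e+00] F [ 0.62 -0.78 -1.23] w 0.125 ff 51.0
shift cm [ 0.   -0.02 -0.01] turn az 0.14 j6 0.18
scene 243 150
top 262 168
```

View pics/p3.png

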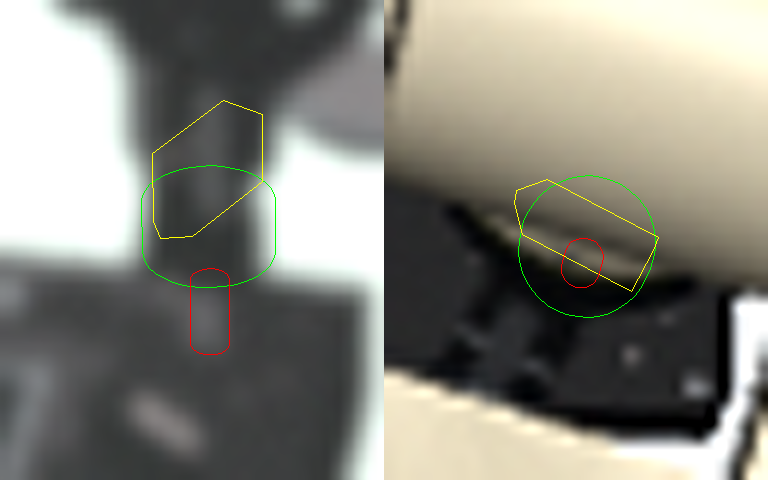

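The scene crop shows the knob above the shaft (shaft centre at about (207,320), matching the model). The skirt runs from about x=148 to 258, slightly left of the predicted outline. I check this numerically.

Run:
```python
from fit import *
c=camera("scene");I=np.mean([camera("scene")["image"] for _ in range(8)],0).mean(2)
print(I[164:176,250:270].round().astype(int))
for z in(.2,.206,.212):
    s=sense()["position"]
    q=np.array([proj(c,[s[0]+.017*np.cos(a),s[1]+.017*np.sin(a),z]) for a in t]);print(z,q[:,0].min().round(2),q[:,0].max().round(2),q[:,1].mean().round(1))
a=np.array([proj(c,[.545+d,-.05,.2])for d in(0,.01)]);print(a[1]-a[0]);a=np.array([proj(c,[.545,-.05+d,.2])for d in(0,.01)]);print(a[1]-a[0])
```

```text
[[200 199 195 178 142  95  61  51  50  56  62  58  48  53  81 122 163 189
  197 197]
 [200 200 197 186 153 103  60  43  45  54  61  58  52  68 109 150 179 194
  198 199]
 [200 200 198 188 157 104  58  41  43  52  61  57  54  75 122 164 188 197
  199 199]
 [200 200 198 187 154 100  54  40  41  48  54  53  51  70 116 162 189 198
  199 199]
 [199 200 197 184 149  94  50  38  38  41  46  45  46  62 105 155 187 197
  199 199]
 [195 197 194 178 140  87  47  39  38  38  39  40  41  55  98 150 185 198
  200 199]
 [180 184 181 164 127  78  46  38  37  38  38  38  39  51  94 146 183 196
  198 198]
 [142 149 148 135 105  67  44  38  39  38  37  38  39  49  87 137 173 186
  189 190]
 [ 96 100 102  96  77  57  45  41  40  38  38  38  39  48  76 114 142 154
  159 165]
 [ 62  65  68  68  63  56  51  49  47  45  45  42  41  44  60  80  97 105
  113 122]
 [ 50  52  57  58  58  56  56  57  57  59  57  51  45  44  48  53  58  62
   68  76]
 [ 47  49  52  54  54  54  56  58  63  69  66  58  48  45  44  45  45  47
   49  50]]
0.2 254.39 265.45 170.1
0.206 254.36 265.46 168.4
0.212 254.33 265.46 166.8
[-3.22729739 -0.19961021]
[-0.4000275   1.77473768]
```

The scene camera has a constant offset of about -0.6 px (the same for the first knob fit, the shaft and the held knob), so the relative alignment in x is good. I descend gently and read the force.

Call:
apply_moves([
  [[0,0,0.5],[0,0,0],5],
  [[0,0,0.4],[0,0,0],5],
  [[0,0,0.1],[0,0,0],5],
  [[0,0,0],[0,0,0],5],
  [[0,0,0],[0,0,0],5],
])

```text
t: 8.92
position: [0.5452, -0.0501, 0.2252]
orientation: [0.0, 0.856, 0.517, 0.0]
wrist_force: [-1.2, 0.8, 4.2]
width: 0.122
finger_force: 51.6
```

Call:
apply_moves([
  [[0,0,0.1],[0,0,0],5],
  [[0,0,0.1],[0,0,0],5],
  [[0,0,0],[0,0,0],5],
  [[0,0,0],[0,0,0],5],
])

```text
t: 9.25
position: [0.5452, -0.0501, 0.223]
orientation: [0.0, 0.856, 0.517, 0.0]
wrist_force: [-0.7, 0.2, 5.7]
width: 0.127
finger_force: 51.8
```

```bash
python3 g.py .545 -.050 .235 62; python3 -c "
from h import *;print(sense()['torque'])"
```

```text
t 9.25 pos [ 0.5452 -0.0501  0.223 ] yaw 62.24 tilt z [ 4.e-04 -1.e-04 -1.e+00] F [-0.66  0.21  5.7 ] w 0.127 ff 51.8
shift cm [-0.   -0.02 -1.2 ] turn az 0.24 j6 0.18
[ 0.05499149  0.11713807 -0.01935099]
```

Contact is at TCP z of about 0.2256 (tip under the knob's underside), so it is not in yet. I ease to a light spring load and search a small 0.8 mm square around the spot.

Call:
apply_moves([
  [[0,0,-0.08],[0,0,0],5],
  [[0,0,0],[0,0,0],5],
  [[0.08,0,0],[0,0,0],5],
  [[0,0,0],[0,0,0],5],
], force=70)

```text
t: 9.58
position: [0.5455, -0.0495, 0.2237]
orientation: [0.0, 0.856, 0.517, -0.0]
wrist_force: [-1.5, -1.1, 4.2]
width: 0.116
finger_force: 73.9
```

Call:
apply_moves([
  [[0,0.08,0],[0,0,0],5],
  [[0,0,0],[0,0,0],5],
])

```text
t: 9.75
position: [0.5461, -0.0497, 0.2235]
orientation: [-0.0, 0.856, 0.517, -0.0]
wrist_force: [-1.6, -0.1, 3.9]
width: 0.114
finger_force: 74.1
```

Call:
apply_moves([
  [[-0.08,0,0],[0,0,0],5],
  [[0,0,0],[0,0,0],5],
])

```text
t: 9.92
position: [0.5459, -0.0503, 0.2236]
orientation: [-0.0, 0.856, 0.517, 0.0]
wrist_force: [0.3, 1.8, 4.2]
width: 0.119
finger_force: 74.0
```

Call:
apply_moves([
  [[-0.08,0,0],[0,0,0],5],
  [[0,0,0],[0,0,0],5],
])

```text
t: 10.08
position: [0.5456, -0.0511, 0.2237]
orientation: [0.0, 0.856, 0.517, 0.0]
wrist_force: [0.5, 1.8, 4.3]
width: 0.12
finger_force: 74.0
```

Call:
apply_moves([
  [[0,-0.08,0],[0,0,0],5],
  [[0,0,0],[0,0,0],5],
])

```text
t: 10.25
position: [0.545, -0.0515, 0.2234]
orientation: [0.001, 0.856, 0.517, -0.0]
wrist_force: [2.6, -3.5, 0.1]
width: 0.118
finger_force: 73.5
```

Call:
apply_moves([
  [[0,-0.08,0],[0,0,0],5],
  [[0,0,0],[0,0,0],5],
])

```text
t: 10.42
position: [0.5447, -0.0514, 0.2235]
orientation: [0.001, 0.856, 0.517, 0.0]
wrist_force: [4.5, -5.7, -1.1]
width: 0.12
finger_force: 73.2
```

Call:
apply_moves([
  [[0.08,0,0],[0,0,0],5],
  [[0,0,0],[0,0,0],5],
])

```text
t: 10.58
position: [0.5449, -0.0512, 0.2234]
orientation: [0.002, 0.856, 0.516, -0.0]
wrist_force: [4.9, -8.4, -0.9]
width: 0.116
finger_force: 73.3
```

Call:
apply_moves([
  [[0.08,0,0],[0,0,0],5],
  [[0,0,0],[0,0,0],5],
])

```text
t: 10.75
position: [0.545, -0.051, 0.2234]
orientation: [0.002, 0.856, 0.516, -0.001]
wrist_force: [1.1, -10.5, 0.1]
width: 0.121
finger_force: 73.4
```

```bash
python3 g.py .545 -.050 .235 62; python3 -c "
from h import *;print(sense()['torque'])"
```

```text
t 10.75 pos [ 0.545  -0.051   0.2234] yaw 62.18 tilt z [ 2.0e-04 -4.2e-03 -1.0e+00] F [  1.13 -10.53   0.08] w 0.121 ff 73.4
shift cm [ 0.08 -0.04 -1.16] turn az 0.18 j6 0.18
[-1.95259493 -0.36685398  0.04658106]
```

The knob dropped onto the shaft: Fz is about 0 while it sits 2 mm below the contact height. I now relieve the side load and slide down.

Call:
apply_moves([
  [[-0.09,0.08,0],[0,0,0],5],
  [[-0.09,0.08,0],[0,0,0],5],
  [[0,0,0],[0,0,0],5],
])

```text
t: 11.0
position: [0.5451, -0.0516, 0.2231]
orientation: [-0.0, 0.856, 0.517, -0.0]
wrist_force: [1.4, -3.0, -0.5]
width: 0.113
finger_force: 73.3
```

Call:
apply_moves([
  [[0,0,0.1],[0,0,0],5],
  [[0,0,0.1],[0,0,0],5],
  [[0,0,0],[0,0,0],5],
])

```text
t: 11.25
position: [0.5453, -0.0515, 0.2214]
orientation: [0.0, 0.856, 0.517, -0.0]
wrist_force: [1.2, -3.9, -1.4]
width: 0.119
finger_force: 73.3
```

```bash
python3 g.py .5456 -.0516 .2133 62; python3 -c "
from h import *;print(sense()['torque'])"
```

```text
t 11.25 pos [ 0.5453 -0.0515  0.2214] yaw 62.24 tilt z [-4.e-04 -5.e-04 -1.e+00] F [ 1.22 -3.9  -1.41] w 0.119 ff 73.3
shift cm [0.01 0.03 0.81] turn az 0.24 j6 0.17
[-0.80761589 -0.17661754 -0.02259973]
```

Call:
apply_moves([
  [[-0.05,0.05,0],[0,0,0],5],
  [[0,0,0.15],[0,0,0],5],
  [[0,0,0.15],[0,0,0],5],
  [[0,0,0.15],[0,0,0],5],
  [[0,0,0.15],[0,0,0],5],
  [[0,0,0],[0,0,0],5],
])

```text
t: 11.75
position: [0.5454, -0.0519, 0.2152]
orientation: [-0.0, 0.856, 0.517, -0.0]
wrist_force: [0.6, -1.9, -1.9]
width: 0.116
finger_force: 73.2
```

```bash
python3 g.py .5453 -.0516 .2083 62; python3 -c "
from h import *;print(sense()['torque'])"
```

```text
t 11.75 pos [ 0.5454 -0.0519  0.2152] yaw 62.24 tilt z [-8.e-04  4.e-04 -1.e+00] F [ 0.57 -1.86 -1.89] w 0.116 ff 73.2
shift cm [ 0.02 -0.02  0.69] turn az 0.24 j6 0.17
[-0.34073867 -0.07956168 -0.01044551]
```

Sliding freely. Now on to home and then the spring, in small steps.

Call:
apply_moves([
  [[0,0,0.1],[0,0,0],5],
  [[0,0,0.1],[0,0,0],5],
  [[0,0,0],[0,0,0],5],
])

```text
t: 12.0
position: [0.5455, -0.0519, 0.2134]
orientation: [-0.0, 0.856, 0.517, -0.0]
wrist_force: [0.2, -1.9, -2.5]
width: 0.116
finger_force: 73.2
```

Call:
apply_moves([
  [[0,0,0.1],[0,0,0],5],
  [[0,0,0],[0,0,0],5],
])

```text
t: 12.17
position: [0.5455, -0.0519, 0.2129]
orientation: [0.0, 0.856, 0.517, 0.0]
wrist_force: [-1.6, -1.4, 3.3]
width: 0.117
finger_force: 73.8
```

Call:
apply_moves([
  [[0,0,0.1],[0,0,0],5],
  [[0,0,0],[0,0,0],5],
])

```text
t: 12.33
position: [0.5456, -0.0519, 0.2118]
orientation: [0.0, 0.856, 0.517, 0.0]
wrist_force: [-1.4, -1.2, 3.1]
width: 0.117
finger_force: 73.9
```

Call:
apply_moves([
  [[0,0,0.1],[0,0,0],5],
  [[0,0,0.1],[0,0,0],5],
  [[0,0,0],[0,0,0],5],
])

```text
t: 12.58
position: [0.5456, -0.052, 0.2097]
orientation: [0.0, 0.856, 0.517, 0.0]
wrist_force: [-1.0, 0.3, 4.5]
width: 0.116
finger_force: 74.2
```

Call:
apply_moves([
  [[0,0,0.1],[0,0,0],5],
  [[0,0,0],[0,0,0],5],
])

```text
t: 12.75
position: [0.5456, -0.0519, 0.2088]
orientation: [0.0, 0.856, 0.517, 0.0]
wrist_force: [-1.6, 0.2, 6.0]
width: 0.118
finger_force: 74.2
```

```bash
python3 g.py .5453 -.0516 .2077 62; python3 -c "
from h import *;print(sense()['torque'])"
```

```text
t 12.75 pos [ 0.5456 -0.0519  0.2088] yaw 62.24 tilt z [ 3.e-04  1.e-04 -1.e+00] F [-1.63  0.23  5.97] w 0.118 ff 74.2
shift cm [ 0.02 -0.04  0.11] turn az 0.24 j6 0.17
[ 0.09147901  0.40269441 -0.02769724]
```

Home was reached at z of about 0.213 (13 mm past the tip, the full bore depth), and the spring is now yielding. I press on to the stop.

Call:
apply_moves([
  [[0,0,0.1],[0,0,0],5],
  [[0,0,0],[0,0,0],5],
])

```text
t: 12.92
position: [0.5456, -0.0519, 0.2081]
orientation: [0.0, 0.856, 0.517, 0.0]
wrist_force: [-1.8, -0.1, 8.2]
width: 0.117
finger_force: 74.5
```

Call:
apply_moves([
  [[0,0,0.1],[0,0,0],5],
  [[0,0,0],[0,0,0],5],
])

```text
t: 13.08
position: [0.5457, -0.052, 0.208]
orientation: [0.001, 0.856, 0.517, 0.001]
wrist_force: [-6.0, -0.0, 14.0]
width: 0.118
finger_force: 75.4
```

Call:
apply_moves([
  [[0,0,0.06],[0,0,0],5],
  [[0,0,0],[0,0,0],5],
  [[0,0,0],[0,0,0],5],
])

```text
t: 13.33
position: [0.5457, -0.052, 0.2079]
orientation: [0.001, 0.856, 0.517, 0.001]
wrist_force: [-6.0, 0.4, 16.9]
width: 0.116
finger_force: 75.8
```

```bash
python3 g.py .5453 -.0516 .2077 62
python3 - <<'E'
from h import *
s=camera("scene");u,v=proj(s,[.545,-.051,.19]).astype(int)
cv2.imwrite("pics/p4.png",cv2.resize(np.clip(s["image"][v-35:v+35,u-40:u+40]*1.4,0,255).astype(np.uint8),(640,560),interpolation=cv2.INTER_CUBIC))
E
```

```text
t 13.33 pos [ 0.5457 -0.052   0.2079] yaw 62.24 tilt z [ 2.3e-03 -8.0e-04 -1.0e+00] F [-5.98  0.36 16.85] w 0.116 ff 75.8
shift cm [ 0.02 -0.06  0.02] turn az 0.24 j6 0.17
```

View pics/p4.png

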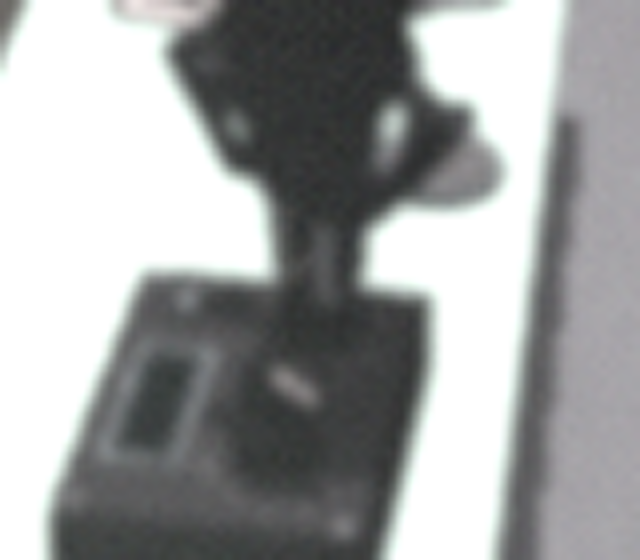

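The picture shows the knob down on the panel at about (315,310) with the gripper still holding it. Force jumped to 17 N with no further travel after 5 mm, so the shaft is on its stop.

```bash
python3 -c "
from h import *
print(finish_job())"
```

```text
the job is handed in; nothing more can be done
None
```

The knob is fully home on the D-shaft and pressed down 5 mm onto the switch stop, with about 17 N on the wrist. The gripper is still holding it, and I handed the job in at about 13.4 s of robot time.

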